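Move a sample plate onto the lifting stage with a lifter

ROBOT

A 6-joint arm with a two-finger parallel gripper is mounted at the origin on the work surface. World frame = base frame: x ahead of the robot, y to its left, z up, the work surface at z = 0. Lengths are in m, angles in rad, forces in N, time in s.
With the tool pointing down it reaches from about 0.275 to 0.875 m from the base axis. Payload 12.5 kg.
Tool frame: the origin (TCP) lies midway between the tips of the shut fingers; the grasp point (between the pads) lies 19 mm behind it; z points along the fingers, y is the direction in which the jaws open and shut (so a half turn about z gives the same grasp; the last joint's range is limited). The gripper opens to 85 mm and grips with 20 to 120 N. Pads are 22 mm wide; open, the fingers measure 114 mm over their backs; the gripper's body (76 mm by 85 mm) begins 54 mm behind the grasp point. The pads swing forward as they close: fully open they stand 13 mm farther back than shut.
Start: joints at [1.219, 0.351, 1.652, -0, 1.139, -0.085], TCP at [0.145, 0.531, 0.231] pointing down, gripper open.
Joint ranges: [-2.75, 2.75], [-0.79, 2.1], [0.01, 2.65], [-1.57, 4.71], [0.07, 3.14], [-2.87, 2.87]. Speed limits (rad/s): [2.22, 2.22, 2.79, 3.14, 3.14, 3.14].

INTERFACE

Orientations are given as [roll, pitch, yaw] about the fixed x, y, z axes, in that order (R = Rz(yaw) Ry(pitch) Rx(roll)).
In Python, from bench import read_state, grab_frame, close_job, spot_in, mark_of gives the robot as it stands.
- The arm moves only by the shell command python3 -m creep 'ROWS'. ROWS is JSON, a list of rows, each a list of 7 numbers: the shift along the tool's x, y, z normalised to -1 to 1, where 1 is 0.3 m, then the turn, a rotation vector about the tool's x, y, z normalised to -1 to 1, where 1 is 180 degrees, then the gripper command: -1 is shut, 1 is fully open, values between are in proportion. In form: [[tx, ty, tz, ax, ay, az, jaw], ...]. A call has 1 to 8 rows; each row is the pose to reach, as a shift and turn from the pose measured when the call began, along the tool's axes at that moment, turning the shorter way round; what a row does not reach only later rows make up. A row lasts 1/12 s, in which the tool goes at most 41.7 mm and 7.16 degrees, less where a joint would pass 70% of its speed; a pose out of reach is approached as far as the arm can. A call with a number of a shift or a turn outside -1 to 1 is refused whole. A call with a gripper value outside its range is refused whole. The fingers move at their own pace and stop on an object; the grip force is fixed at half the most. Time passes only in rows, so rows that repeat a pose let the fingers close. It gives the time, the measured TCP pose, the force and the opening at its end, in the units of the state.
- read_state(): the state, without advancing time (a new reading comes with each control period).
- grab_frame(name): name is "scene" or "top" or "wrist"; returns a dict with "pixels" (400x640x3 uint8, red, green, blue), "range_z" (400x640 float32, m along the optical axis (not along the pixel's ray), 0 where there is no reading), "mtx" (3x3 intrinsics, pixels), "rvec" (rotation vector, rad) and "tvec" (3), from world to camera coordinates, as OpenCV has them. Camera axes: x right, y down, z forward; pixel columns grow to the right and rows downward; lengths in m; the calibration is good to about 2 mm. A picture is of the moment at which its call begins.
- close_job(): hands the job in, once; it reports no verdict.
Trained networks look in a picture, given as the dict that the camera call returned (one of the last four; its "shot" number tells which), for a name from the list of things; names that differ only in an ending like _2 or _b are one class to them, and where a whole thing is asked for, a point or a joint stands for the part that bears it (a point fixed in the world has none). Each returns a list of dicts, best first, with "p" (0 to 1); they miss things now and then, are a little off and sometimes report something else, mostly with a low value. They report only what shows in the picture. A call takes as long as a camera call. They do not tell look-alikes from the thing itself.
- spot_in(label, picture): "bbox" ([centre column, centre row, width, height] in pixels, round what is visible of it).
- mark_of(label, picture): "position" ([column, row] in pixels: a listed point, or the origin of a listed thing).
The state is a dict: "time_s": time; "q": joint angles; "qd": joint speeds; "effort": joint torques, N m; "position": TCP position; "tcp_rot": TCP orientation; "contact_force": force on the tool from outside, world axes, zero at the start; "torque": the same for the moment, N m; "finger_gap": finger opening in m.
Only numpy, scipy, OpenCV 4.12 (cv2) and the standard library are available. Lean on these libraries where they do the work, as an engineer would, in place of code of your own. Each camera call takes 0.05 s, during which the arm holds its last target.

TASK

Using the lifter, slide its blade under the footed porcelain plate, carry the plate with the lidded jar still standing on it to the lab lifting stage, and set it squarely in the middle of the lifting stage's square platform. Never touch the plate or the jar with the gripper, and do not shove or upset the beaker, the bottle or the vial rack. Finish by laying the lifter back flat, lengthwise in the middle of its mat, and let go.

Things in the scene. Friction and masses are not known exactly. Their poses are not given: they have to be found in the camera images.
- lifter: Lifter (spatula) lying on its blade. Steel blade 90 long (x) x 56 wide x 2 thick. At its rear edge a neck rises, leaning back to x = -51, to a level black handle 100 long x 16 wide x 20 tall, from x = -50 back to -150, its underside 36 and top 56 above the blade's underside. 130 g, balance near x = -24. Origin: centre of the blade's underside; +x to the leading edge, z up.
- lifter_grip (a point): Good place to grip the lifter's handle: 68 mm behind the blade's centre, 46 mm above its underside, just behind the neck. Grip across the 16 mm width (lifter y).
- mat: Flat grey mat, 240 long (x) x 110 wide (y) x 3 thick, fixed to the bench; the lifter starts on it. Origin: centre of its underside (bench level); the handle end is towards -x.
- plate: White square porcelain plate 100 x 100, 13 tall with its 4 high rim. Stands on four round feet, 4 high, 10 in diameter, 43 from the middle in x and in y, leaving a gap under it 4 high and 76 wide between feet, open on all four sides. Upper face 9 above the feet's undersides. 100 to 170 g. Origin: centre, level with the feet's undersides; x, y parallel to its sides.
- jar: Small glass weighing jar with a white knobbed lid (one rigid piece), 42 in diameter, 46 tall, 40 g, standing loose on the plate near its middle. Origin: centre of its underside.
- stage: Lab lifting stage, its base fixed to the bench: grey base 150 x 150, 25 tall, round column with a black clamp knob towards -x (reaching x = -74, 54 high), and a square dark metal platform 140 x 140 x 8, centred over and parallel to the base. The platform is clamped at a height not reported: its upper face is 75 to 105 above the bench. Origin: centre of the base at bench level.
- beaker: Bystander: empty glass beaker, 70 in diameter, 90 tall. Origin: centre of its underside.
- bottle: Bystander: clear bottle, 64 in diameter, 160 tall. Origin: centre of its underside.
- rack: Bystander: clear plastic rack with six capped vials, 60 (x) x 110 (y) mm, 68 tall. Origin: centre of its underside.
Mind the look-alikes: they are no part of the job. Several things look just like the plate: the one meant starts nearest to the robot's base. What is shaped like the lifter but orange is not meant.

How it is judged:
By the outcome, as a careful person would: the job done as asked, in the order asked, and still so for the second after the job is handed in, with the robot touching nothing.
It also fails if it takes over 72 s, if anything falls off the work surface, if the arm or the gripper's body presses on something with over 40 N, if the wrist force passes 120 N, or if a joint passes its speed limit or range.

## Working session

There is one attempt and no reset: what is moved stays moved. The work goes in short steps, Python scripts to look and compute and a shell command to move; the robot and the scene stay as the last step left them, time stands still between calls to the robot, and variables do not carry over. Pictures are saved under pics/ and viewed, and the job is handed in when it is done.

```bash
ls; mkdir -p pics
cat > look.py <<'E'
import cv2,numpy as np
from bench import *
def save(f,n): cv2.imwrite('pics/'+n,f['pixels'][:,:,::-1])
E
python3 - <<'E'
from look import *
print(read_state())
for n in ['scene','top','wrist']:
    f=grab_frame(n); save(f,n+'0.png'); print(n,f['tvec'],f['rvec'],f['mtx'].tolist(),f['shot'])
E
```

```text
pics
{'time_s': 0.0, 'q': array([ 1.21939249e+00,  3.51242548e-01,  1.65244638e+00, -2.26833303e-07,
        1.13913826e+00, -8.45810393e-02]), 'qd': array([ 0.00027559, -0.0010214 , -0.00109474,  0.00072354, -0.00136315,
       -0.00126628]), 'effort': array([ 1.58639239e-03, -5.06117177e+01, -2.91398603e+01, -4.14756869e-06,
        4.63308825e-03, -1.92711681e-06]), 'position': array([0.1448612 , 0.53021545, 0.23074651]), 'tcp_rot': array([-3.14036252e+00, -1.04088265e-04,  2.87476989e+00]), 'contact_force': array([-0.511421  , -0.14509387,  0.15939228]), 'torque': array([ 0.00923778, -0.01365531,  0.07942207]), 'finger_gap': 0.08548359131404998}
scene [-0.24816074 -0.28694087  1.54208966] [ 2.09646301  1.2275679  -0.50257219] [[490.11093877868075, 0.0, 321.8377225243391], [0.0, 490.11093877868075, 207.10465158403179], [0.0, 0.0, 1.0]] 1
top [0.02786426 0.54673346 0.84538853] [ 2.05419456 -2.16543394  0.22355228] [[412.1130654818392, 0.0, 324.37523271496366], [0.0, 412.1130654818392, 204.2346850090859], [0.0, 0.0, 1.0]] 2
wrist [-0.54901702 -0.04028397  0.38129678] [-2.28608282 -1.74495782 -0.27767836] [[330.97606336378476, 0.0, 322.1303723450782], [0.0, 330.97606336378476, 196.8199911054956], [0.0, 0.0, 1.0]] 3
```

View pics/scene0.png

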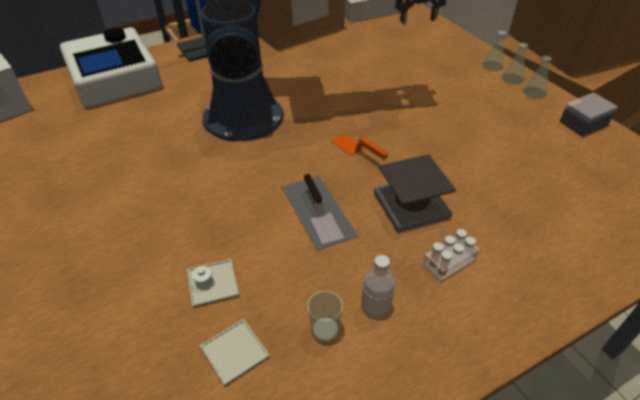

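View pics/top0.png

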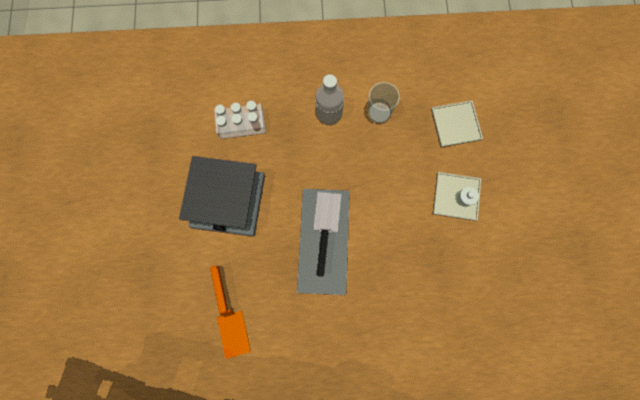

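View pics/wrist0.png

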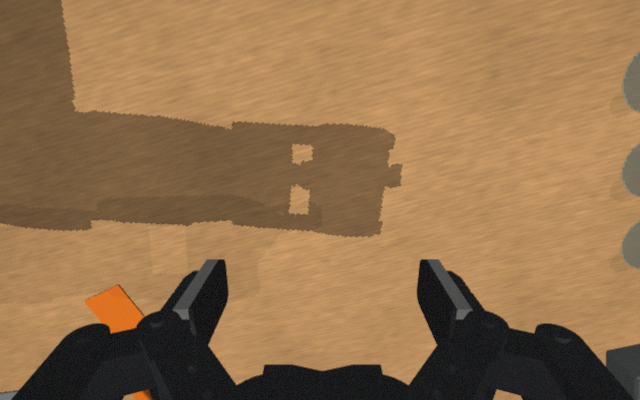

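```bash
cat >> look.py <<'E'
def cloud(f):
    R=cv2.Rodrigues(np.array(f['rvec']))[0]; t=np.array(f['tvec']).ravel(); K=f['mtx']; z=f['range_z']
    v,u=np.mgrid[0:400,0:640]
    c=np.stack([(u-K[0,2])/K[0,0]*z,(v-K[1,2])/K[1,1]*z,z],-1)
    return (c-t)@R
def rect(P,m,n='',minpx=60):
    q=P[m][:,:2]
    r=cv2.minAreaRect((q*1000).astype(np.float32)); print(n,len(q),'c',np.round(r[0],1),'size',np.round(r[1],1),'ang',round(r[2],2),'z med',np.round(np.percentile(P[m][:,2],[5,50,95])*1000,1)); return r
def comp(m,seed):
    n,l=cv2.connectedComponents(m.astype(np.uint8),connectivity=4)
    return l==l[seed[1],seed[0]]
E
python3 - <<'E'
from look import *
f=grab_frame('top');P=cloud(f);c=f['pixels'].astype(int);z=f['range_z']
np.savez('top0.npz',P=P,c=c)
for u,v in [(400,250),(447,187),(457,124),(310,250),(328,210),(322,255),(220,190),(468,195),(380,100),(330,80),(255,210),(237,118)]: print((u,v),np.round(P[v,u]*1000,1),c[v,u])
for n in ['plate','jar','lifter','lifter_grip','mat','stage','beaker','bottle','rack']:
    s=spot_in(n,f); m=mark_of(n,f)
    print(n,[(np.round(a['bbox']).tolist(),round(a['p'],2)) for a in s[:3]],[(np.round(a['position'],1).tolist(),round(a['p'],2)) for a in m[:3]])
E
```

```text
(400, 250) [ 444.1 -167.8    0.5] [166 117  63]
(447, 187) [ 583.5 -288.6    9.5] [200 197 165]
(457, 124) [ 738.6 -331.     8.1] [193 189 156]
(310, 250) [455.1  37.   -1.6] [120 120 114]
(328, 210) [544.7  -9.    4.7] [182 172 166]
(322, 255) [437.    9.9  58.4] [37 33 30]
(220, 190) [581.2 217.6  98.1] [71 71 67]
(468, 195) [ 552.  -318.4   54.9] [126 126 118]
(380, 100) [ 807.3 -149.4   16. ] [89 82 62]
(330, 80) [788.7 -25.8 158.3] [204 212 194]
(255, 210) [549.8 156.9  23.4] [102 110 103]
(237, 118) [756.3 187.   66.8] [207 211 195]
plate [([458.0, 125.0, 45.0, 47.0], 0.94), ([457.0, 196.0, 45.0, 51.0], 0.63)] [([456.9, 195.6], 0.7), ([455.9, 126.3], 0.56)]
jar [([469.0, 196.0, 25.0, 18.0], 0.54)] [([465.3, 200.5], 0.75)]
lifter [([230.0, 312.0, 35.0, 91.0], 0.87), ([326.0, 235.0, 27.0, 88.0], 0.71)] [([327.5, 210.0], 0.67), ([232.9, 336.3], 0.62), ([227.6, 198.2], 0.15)]
lifter_grip [([231.0, 313.0, 38.0, 91.0], 0.77), ([329.0, 234.0, 29.0, 86.0], 0.73)] [([323.1, 238.9], 0.7), ([222.5, 307.7], 0.65), ([320.9, 243.4], 0.38)]
mat [([323.0, 242.0, 54.0, 102.0], 0.56)] [([322.8, 240.6], 0.74)]
stage [([220.0, 196.0, 86.0, 82.0], 0.56)] [([228.5, 199.1], 0.8)]
beaker [([383.0, 102.0, 33.0, 38.0], 0.72)] [([379.0, 109.3], 0.7)]
bottle [([332.0, 100.0, 29.0, 52.0], 0.8)] [([331.3, 112.5], 0.98)]
rack [([239.0, 121.0, 53.0, 39.0], 0.85)] [([239.0, 125.7], 0.89), ([459.2, 193.6], 0.73)]
```

```bash
cat > seg.py <<'E'
from look import *
d=np.load('top0.npz');P=d['P'];c=d['c'].astype(int)
x,y,z=[P[...,i]*1000 for i in range(3)]
sat=c.max(-1)-c.min(-1); lum=c.mean(-1)
def poly(m,name,zz,f_K=None):
    rect(P,m,name)
box=lambda a,b,c_,d_:(x>a)&(x<b)&(y>c_)&(y<d_)
n=np.zeros((400,640),bool)
def win(u0,u1,v0,v1):
    w=n.copy(); w[v0:v1,u0:u1]=1; return w
pl=comp(win(425,490,165,228)&(sat<50)&(lum>90)&(z<30),(445,190)); rect(P,pl,'plate')
lu=win(425,490,165,228)&(sat<55)&(lum>90)&(z<22); rect(P,lu,'plate2')
mat=comp(win(290,360,180,302)&(sat<30)&(z<25),(308,250)); rect(P,mat,'mat')
bl=comp(win(305,350,185,240)&(sat<30)&(lum>145)&(z<25),(328,210)); rect(P,bl,'blade')
h=comp(win(305,350,215,290)&(lum<75)&(z>40),(322,255)); rect(P,h,'handle')
pf=comp(win(170,275,145,245)&(z>85)&(z<115),(220,190)); rect(P,pf,'platform')
bs=win(170,275,145,245)&(z>17)&(z<32); rect(P,bs,'base')
j=win(425,490,165,228)&(z>40); rect(P,j,'jar'); 
for nm,w in [('bk',win(360,410,75,130)),('bo',win(310,350,70,130)),('rk',win(210,270,95,140))]:
    rect(P,w&(z>30),nm)
    q=P[w&(z>30)]*1000; print(q.min(0).round(),q.max(0).round())
im=c.astype(np.uint8).copy()
for m,col in [(pl,(255,0,0)),(mat,(0,255,0)),(bl,(0,0,255)),(h,(255,255,0)),(pf,(255,0,255)),(j,(0,255,255))]:
    im[m]=col
cv2.imwrite('pics/seg.png',cv2.resize(im[60:310,160:500,::-1],None,fx=2.2,fy=2.2))
E
python3 seg.py
```

```text
plate 1580 c [ 562.6 -309.5] size [101.2 104.7] ang 78.17 z med [ 5.8  8.9 14.1]
plate2 1584 c [ 563.1 -310.7] size [103.7 105.8] ang 77.91 z med [ 5.8  8.9 13.7]
mat 4540 c [476.1   5.1] size [108.9 238.5] ang 84.33 z med [0.1 3.  6.1]
blade 894 c [542.7  -6.6] size [55.8 90.6] ang 80.87 z med [1.8 4.5 7.2]
handle 342 c [442.9   8.9] size [16.  97.9] ang 80.89 z med [55.1 58.4 61. ]
platform 4344 c [579.1 222.1] size [141.1 140.9] ang 79.36 z med [ 98.1 100.7 103.1]
base 901 c [578.2 222. ] size [151.  149.3] ang 79.44 z med [20.2 24.2 27. ]
jar 287 c [ 463.1 -169. ] size [ 40.3 404.8] ang 30.0 z med [ 41.   44.  941.1]
bk 756 c [593.  -62.6] size [ 68.6 482.5] ang 65.94 z med [33.7 67.6 90.4]
[ 359. -181.   30.] [817.   4. 941.]
bo 1028 c [586.    3.2] size [ 62.6 450.4] ang 81.78 z med [ 41.4 107.4 160.1]
[359. -56.  31.] [811.   7. 941.]
rk 1264 c [574.6 131.1] size [486.4 119.3] ang 16.63 z med [33.1 42.3 69.4]
[359.   4.  30.] [802. 246. 941.]
```

View pics/seg.png

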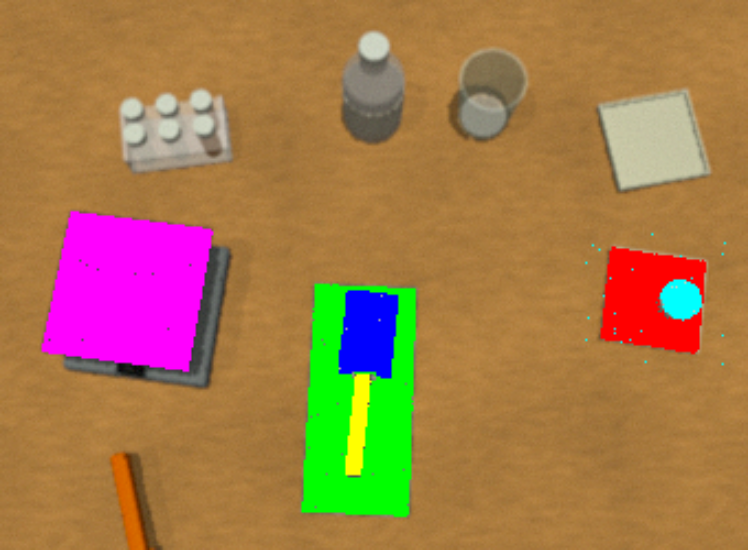

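```bash
cat > go.py <<'E'
import sys,numpy as np
from scipy.spatial.transform import Rotation as R
from bench import read_state
s=read_state(); x,y,z,w=map(float,sys.argv[1:5])
pit=float(sys.argv[5]) if len(sys.argv)>5 else 0 # deg, nose-up of lifter
r0=R.from_euler('xyz',s['tcp_rot']); p0=np.array(s['position'])
h=w-180 # lifter heading
r1=R.from_euler('xyz',[np.pi,0,np.radians(w)])
ly=R.from_euler('z',h,degrees=True).apply([0,1,0])
r1=R.from_rotvec(-np.radians(pit)*ly)*r1
d=r0.inv().apply(np.array([x,y,z])/1000-p0)/.3
a=(r0.inv()*r1).as_rotvec()/np.pi
print('shift',np.round(d,4),'mm',np.round(d*300,1),'turn',np.round(a,4),'deg',np.round(a*180,2))
print('t',round(s['time_s'],2),'pos',np.round(p0*1000,1),'rot',np.round(np.degrees(s['tcp_rot']),2),'F',np.round(s['contact_force'],1),'T',np.round(s['torque'],2),'gap',round(s['finger_gap']*1000,1))
E
python3 go.py 475.5 4 180 171
```

```text
shift [-1.5255 -1.4026  0.171 ] mm [-457.7 -420.8   51.3] turn [-0.      0.     -0.0349] deg [-0.    0.   -6.28]
t 1.1 pos [144.9 530.5 231.3] rot [-180.      0.    164.72] F [ 0.1 -0.2 -0.1] T [ 0.06  0.01 -0.04] gap 85.2
```

```bash
python3 -m creep '[[-0.08,-0.07,0,0,0,-0.005,1],[-0.18,-0.165,0.01,0,0,-0.01,1],[-0.28,-0.257,0.02,0,0,-0.015,1],[-0.38,-0.35,0.03,0,0,-0.02,1],[-0.48,-0.44,0.04,0,0,-0.025,1],[-0.58,-0.533,0.05,0,0,-0.03,1],[-0.68,-0.625,0.06,0,0,-0.035,1],[-0.76,-0.70,0.07,0,0,-0.035,1]]'; python3 go.py 475.5 4 120 171
```

```text
time_s: 1.77
position: [0.3104, 0.2657, 0.2104]
tcp_rot: [3.141, 0.001, 2.985]
contact_force: [-0.1, 1.0, 0.9]
finger_gap: 0.0856
shift [-0.6791 -0.7764  0.3015] mm [-203.7 -232.9   90.4] turn [0.0001 0.0002 0.0003] deg [0.02 0.03 0.05]
t 1.77 pos [310.4 265.7 210.4] rot [1.7998e+02 3.0000e-02 1.7105e+02] F [-0.1  1.   0.9] T [ 0.1  -0.01 -0.01] gap 85.6
```

```bash
python3 -m creep '[[-0.09,-0.1,0.04,0,0,0,1],[-0.19,-0.215,0.08,0,0,0,1],[-0.28,-0.32,0.12,0,0,0,1],[-0.37,-0.42,0.16,0,0,0,1],[-0.46,-0.53,0.2,0,0,0,1],[-0.55,-0.63,0.24,0,0,0,1],[-0.63,-0.72,0.28,0,0,0,1],[-0.679,-0.776,0.30,0,0,0,1]]'; python3 -m creep '[[0,0,0,0,0,0,1],[0,0,0,0,0,0,1]]';python3 go.py 475.5 4 30 171
python3 - <<'E'
from look import *
f=grab_frame('wrist');save(f,'w1.png'); print(mark_of('lifter_grip',f)[:2],mark_of('lifter',f)[:2])
E
```

```text
time_s: 2.43
position: [0.4765, 0.0015, 0.1196]
tcp_rot: [3.141, 0.001, 2.984]
contact_force: [0.3, 2.1, -0.6]
finger_gap: 0.0856
time_s: 2.6
position: [0.4767, 0.0002, 0.119]
tcp_rot: [3.142, -0.0, 2.982]
contact_force: [0.1, -0.0, -0.4]
finger_gap: 0.0852
shift [0.0059 0.0118 0.2965] mm [ 1.8  3.5 89. ] turn [ 0.     -0.0001 -0.0009] deg [ 0.   -0.02 -0.17]
t 2.6 pos [4.767e+02 2.000e-01 1.190e+02] rot [ 1.8000e+02 -2.0000e-02  1.7083e+02] F [ 0.1 -0.  -0.4] T [ 0.    0.03 -0.01] gap 85.2
[{'position': [326.4, 206.4], 'p': 0.77}] [{'position': [327.1, 263.7], 'p': 0.95}]
```

View pics/w1.png

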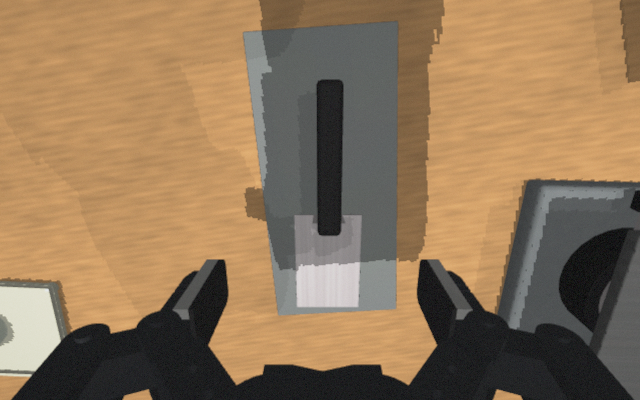

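```bash
python3 -m creep '[[0.006,0.012,0.07,0,0,-0.001,1],[0.006,0.012,0.16,0,0,-0.001,1],[0.006,0.012,0.23,0,0,-0.001,1],[0.006,0.012,0.28,0,0,-0.001,1],[0.006,0.012,0.2965,0,0,-0.001,1],[0.006,0.012,0.2965,0,0,-0.001,1],[0.006,0.012,0.2965,0,0,-0.001,1]]'; python3 go.py 475.5 4 30 171
python3 - <<'E'
from look import *
f=grab_frame('wrist');save(f,'w2.png'); P=cloud(f)
x,y,z=[P[...,i]*1000 for i in range(3)]; c=f['pixels'].astype(int)
h=(c.max(-1)<80)&(z>50)&(z<66)&(x<500)&(x>380)&(abs(y-8)<30); rect(P,h)
E
```

```text
time_s: 3.33
position: [0.4751, 0.0067, 0.0317]
tcp_rot: [3.141, 0.001, 2.989]
contact_force: [0.2, -0.3, 1.1]
finger_gap: 0.0853
shift [-0.0025 -0.0088  0.0058] mm [-0.8 -2.6  1.7] turn [0.0001 0.0005 0.0015] deg [0.02 0.08 0.27]
t 3.33 pos [475.1   6.7  31.7] rot [1.7998e+02 8.0000e-02 1.7127e+02] F [ 0.2 -0.3  1.1] T [0.01 0.   0.02] gap 85.3
 10212 c [442.2   9.9] size [ 16.  100.1] ang 80.99 z med [57.9 59.6 60.7]
```

View pics/w2.png

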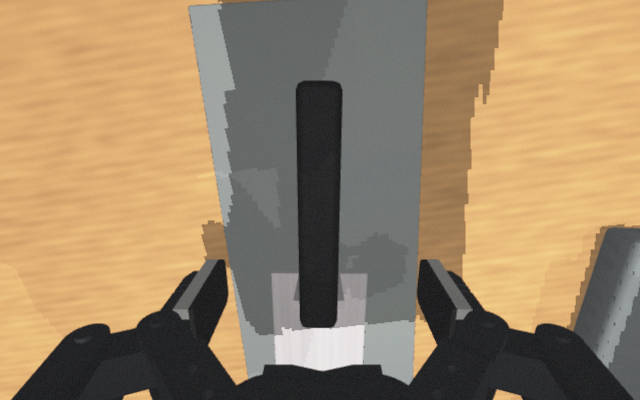

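```bash
python3 -m creep '[[-0.002,-0.007,0.003,0,0.0005,0.001,1],[-0.002,-0.007,0.003,0,0.0005,0.001,1],[-0.002,-0.007,0.003,0,0.0005,0.001,1]]'; python3 go.py 475.5 4.6 30 171
```

```text
time_s: 3.63
position: [0.4761, 0.0043, 0.0318]
tcp_rot: [3.141, 0.002, 2.986]
contact_force: [-0.1, -0.5, -0.4]
finger_gap: 0.0855
shift [0.0022 0.0008 0.0058] mm [0.7 0.2 1.8] turn [0.0001 0.0006 0.0004] deg [0.03 0.11 0.07]
t 3.63 pos [476.1   4.3  31.8] rot [1.7997e+02 1.1000e-01 1.7107e+02] F [-0.1 -0.5 -0.4] T [-0.02 -0.06 -0.02] gap 85.5
```

```bash
python3 -m creep '[[0.001,0,0.003,0,0,0,0.5],[0.001,0,0.003,0,0,0,0],[0.001,0,0.003,0,0,0,-0.5],[0.001,0,0.003,0,0,0,-1],[0.001,0,0.003,0,0,0,-1],[0.001,0,0.003,0,0,0,-1],[0.001,0,0.003,0,0,0,-1],[0.001,0,0.003,0,0,0,-1]]'; python3 -m creep '[[0,0,0,0,0,0,-1],[0,0,0,0,0,0,-1],[0,0,0,0,0,0,-1]]';python3 go.py 475.5 4 60 171
```

```text
time_s: 4.3
position: [0.4759, 0.0043, 0.0309]
tcp_rot: [3.141, 0.002, 2.986]
contact_force: [-0.2, 0.6, 1.2]
finger_gap: 0.015
time_s: 4.55
position: [0.4759, 0.0043, 0.0309]
tcp_rot: [3.141, 0.002, 2.986]
contact_force: [-0.1, 0.2, 1.6]
finger_gap: 0.0153
shift [ 0.0009 -0.0012 -0.0969] mm [  0.3  -0.4 -29.1] turn [0.0001 0.0006 0.0004] deg [0.03 0.12 0.07]
t 4.55 pos [475.9   4.3  30.9] rot [1.7997e+02 1.2000e-01 1.7107e+02] F [-0.1  0.2  1.6] T [-0.02  0.06 -0.05] gap 15.3
```

```bash
python3 -m creep '[[0,0,-0.02,0,0,0,-1],[0,0,-0.07,0,0,0,-1],[0,0,-0.13,0,0,0,-1],[0,0,-0.17,0,0,0,-1],[0,0,-0.19,0,0,0,-1],[0,0,-0.2,0,0,0,-1]]'; python3 go.py 365 -268 90 168.1
```

```text
time_s: 5.05
position: [0.476, 0.0043, 0.0918]
tcp_rot: [3.141, 0.003, 2.986]
contact_force: [0.5, 0.3, -1.5]
finger_gap: 0.0149
shift [ 0.2247 -0.9541  0.0048] mm [  67.4 -286.2    1.4] turn [0.0002 0.001  0.0165] deg [0.04 0.19 2.97]
t 5.05 pos [476.    4.3  91.8] rot [179.97   0.19 171.07] F [ 0.5  0.3 -1.5] T [ 0.03 -0.   -0.02] gap 14.9
```

```bash
python3 -m creep '[[0.02,-0.07,0,0,0,0.002,-1],[0.04,-0.18,0,0,0,0.004,-1],[0.07,-0.31,0,0,0,0.006,-1],[0.1,-0.44,0,0,0,0.008,-1],[0.13,-0.57,0,0,0,0.01,-1],[0.16,-0.7,0,0,0,0.012,-1],[0.19,-0.82,0,0,0.001,0.014,-1],[0.21,-0.9,0,0,0.001,0.0165,-1]]';  python3 go.py 365 -268 60 168.1
```

```text
time_s: 5.72
position: [0.3702, -0.255, 0.091]
tcp_rot: [3.141, -0.001, 2.932]
contact_force: [0.3, 0.4, -1.5]
finger_gap: 0.0148
shift [ 0.008  -0.0461  0.1034] mm [  2.4 -13.8  31. ] turn [ 0.0002 -0.0002 -0.0005] deg [ 0.04 -0.04 -0.1 ]
t 5.72 pos [ 370.2 -255.    91. ] rot [ 1.7996e+02 -4.0000e-02  1.6800e+02] F [ 0.3  0.4 -1.5] T [ 0.01 -0.02 -0.01] gap 14.8
```

```bash
python3 -m creep '[[0.004,-0.02,0.04,0,0,0,-1],[0.008,-0.04,0.09,0,0.0005,0,-1],[0.008,-0.046,0.12,0,0.0008,0,-1],[0.008,-0.046,0.14,0,0.0008,0,-1],[0.008,-0.046,0.15,0,0.0008,0,-1],[0.008,-0.046,0.15,0,0.0008,0,-1]]';  python3 go.py 365 -268 45 168.1
cat > meas.py <<'E'
from look import *
f=grab_frame('top');P=cloud(f);c=f['pixels'].astype(int); save(f,'t_%d.png'%f['shot']); print(f['shot'])
np.savez('top_%d.npz'%f['shot'],P=P,c=c)
im=f['pixels'][:,:,::-1]
cv2.imwrite('pics/tz_%d.png'%f['shot'],cv2.resize(im[140:340,380:580],None,fx=3,fy=3,interpolation=cv2.INTER_CUBIC))
E
python3 meas.py
```

```text
time_s: 6.22
position: [0.365, -0.2673, 0.0455]
tcp_rot: [3.14, -0.004, 2.933]
contact_force: [0.3, 0.7, -2.0]
finger_gap: 0.0152
shift [-0.0006 -0.0024  0.0017] mm [-0.2 -0.7  0.5] turn [ 0.0004 -0.0014 -0.0003] deg [ 0.08 -0.25 -0.06]
t 6.22 pos [ 365.  -267.3   45.5] rot [179.92  -0.25 168.04] F [ 0.3  0.7 -2. ] T [-0.03  0.01  0.01] gap 15.2
7
```

```bash
ls pics
```

```text
scene0.png
seg.png
t_7.png
top0.png
tz_7.png
w1.png
w2.png
wrist0.png
```

View pics/tz_7.png

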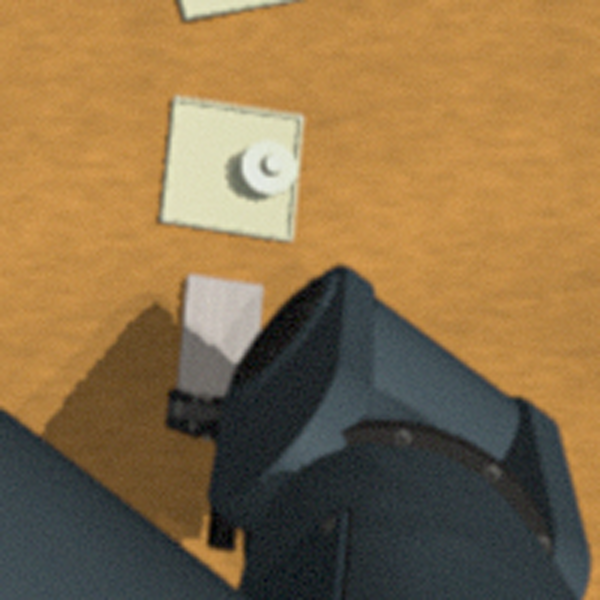

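```bash
cat > m2.py <<'E'
import sys
from look import *
d=np.load(sys.argv[1]);P=d['P'];c=d['c'].astype(int)
x,y,z=[P[...,i]*1000 for i in range(3)]
sat=c.max(-1)-c.min(-1); lum=c.mean(-1)
pl=(x>490)&(x<640)&(y>-385)&(y<-240)&(sat<60)&(lum>80)&(z<22)&(z>3)
pl=cv2.morphologyEx(pl.astype(np.uint8),cv2.MORPH_OPEN,np.ones((3,3)))>0
rect(P,pl,'plate')
v,u=np.where(pl); print('px',u.min(),u.max(),v.min(),v.max())
bl=(x>370)&(x<510)&(y>-340)&(y<-240)&(sat<40)&(lum>100)&(z<35)
bl=cv2.morphologyEx(bl.astype(np.uint8),cv2.MORPH_OPEN,np.ones((3,3)))>0
r=rect(P,bl,'blade'); print(np.round(cv2.boxPoints(r),1).tolist())
j=(x>490)&(x<640)&(y>-385)&(y<-240)&(z>35)&(z<70); rect(P,j,'jar')
def edge(m,n,heading):
    # mean left/right/front in frame rotated by heading
    a=np.radians(heading); q=P[m]*1000
    fx=q[:,0]*np.cos(a)+q[:,1]*np.sin(a); fy=-q[:,0]*np.sin(a)+q[:,1]*np.cos(a)
    print(n,'f',fx.min().round(1),fx.max().round(1),'l',fy.min().round(1),fy.max().round(1))
edge(pl,'pl',-12);edge(bl,'bl',-12)
E
python3 m2.py top_7.npz
```

```text
plate 1543 c [ 561.  -308.6] size [100.4 100.8] ang 77.94 z med [ 6.1  9.1 13.7]
px 434 480 173 220
blade 804 c [ 432.  -282.3] size [56.  85.5] ang 79.53 z med [16.3 18.9 21.5]
[[384.8999938964844, -302.1000061035156], [469.0, -317.6000061035156], [479.1000061035156, -262.6000061035156], [395.0, -247.10000610351562]]
jar 276 c [ 552.9 -325.1] size [40.5 41. ] ang 87.32 z med [40.3 43.5 54.8]
pl f 562.5 663.3 l -235.4 -135.0
bl f 438.1 523.9 l -213.9 -157.6
```

```bash
python3 -m creep '[[0,-0.001,0.01,0,-0.001,0,-1],[0,-0.001,0.03,0,-0.002,0,-1],[0,-0.001,0.045,0,-0.002,0,-1],[0,-0.001,0.05,0,-0.002,0,-1],[0,-0.001,0.05,0,-0.002,0,-1]]';  python3 go.py 365 -268 28.5 168
```

```text
time_s: 6.68
position: [0.3649, -0.2675, 0.0306]
tcp_rot: [3.14, 0.002, 2.933]
contact_force: [-1.1, 0.3, -1.2]
finger_gap: 0.015
shift [-0.0006 -0.0015  0.0069] mm [-0.2 -0.5  2.1] turn [0.0004 0.0006 0.0003] deg [0.08 0.11 0.05]
t 6.68 pos [ 364.9 -267.5   30.6] rot [1.7992e+02 1.1000e-01 1.6805e+02] F [-1.1  0.3 -1.2] T [0.   0.05 0.02] gap 15.0
```

```bash
python3 -m creep '[[0,0,0.004,0,0,0,-1],[0,0,0.006,0,0,0,-1],[0,0,0.006,0,0,0,-1]]'; python3 -m creep '[[0,0,0.0015,0,0,0,-1],[0,0,0.003,0,0,0,-1],[0,0,0.003,0,0,0,-1]]';  python3 go.py 365 -268 28 168
```

```text
time_s: 6.93
position: [0.3649, -0.2675, 0.0287]
tcp_rot: [3.14, 0.002, 2.933]
contact_force: [-0.4, 0.4, -1.3]
finger_gap: 0.0152
time_s: 7.18
position: [0.365, -0.2676, 0.0279]
tcp_rot: [3.14, 0.002, 2.933]
contact_force: [-0.1, 1.1, 0.4]
finger_gap: 0.0154
shift [-0.0004 -0.0014 -0.0002] mm [-0.1 -0.4 -0.1] turn [0.0004 0.0007 0.0003] deg [0.07 0.12 0.05]
t 7.18 pos [ 365.  -267.6   27.9] rot [1.7993e+02 1.2000e-01 1.6805e+02] F [-0.1  1.1  0.4] T [0.11 0.11 0.01] gap 15.4
```

```bash
python3 -m creep '[[0,0,-0.0015,0,0,0,-1],[-0.02,0,-0.0015,0,0,0,-1],[-0.05,0,-0.0015,0,0,0,-1],[-0.08,0,-0.0015,0,0,0,-1],[-0.1,0,-0.0015,0,0,0,-1],[-0.11,0,-0.0015,0,0,0,-1],[-0.11,0,-0.0015,0,0,0,-1]]';   python3 go.py 487.2 -293.5 28.4 168; python3 meas.py; python3 m2.py top_8.npz;python3 - <<'E'
from look import *
f=grab_frame('scene'); save(f,'s2.png')
cv2.imwrite('pics/s2z.png',cv2.resize(f['pixels'][200:330,130:330,::-1],None,fx=4,fy=4,interpolation=cv2.INTER_CUBIC))
E
```

```text
time_s: 7.77
position: [0.3981, -0.2745, 0.0284]
tcp_rot: [3.14, 0.002, 2.934]
contact_force: [-0.1, 0.2, -0.7]
finger_gap: 0.0149
shift [-0.3038 -0.0005  0.0007] mm [-91.1  -0.2   0.2] turn [0.0004 0.0008 0.0004] deg [0.06 0.14 0.08]
t 7.77 pos [ 398.1 -274.5   28.4] rot [1.7994e+02 1.4000e-01 1.6808e+02] F [-0.1  0.2 -0.7] T [-0.03  0.14  0.  ] gap 14.9
8
plate 1532 c [ 560.7 -308.4] size [100.4 100.9] ang 78.24 z med [ 6.2  9.1 14. ]
px 434 480 173 219
blade 678 c [ 465.8 -289.2] size [54.7 83.8] ang 78.29 z med [-0.7  2.3  5.3]
[[419.20001220703125, -307.5], [501.29998779296875, -324.5], [512.4000244140625, -271.0], [430.29998779296875, -253.89999389648438]]
jar 274 c [ 553.3 -325.7] size [40.3 39.6] ang 85.14 z med [40.4 43.8 55.1]
pl f 562.2 663.2 l -235.5 -134.8
bl f 473.8 557.7 l -213.3 -158.6
```

View pics/s2z.png

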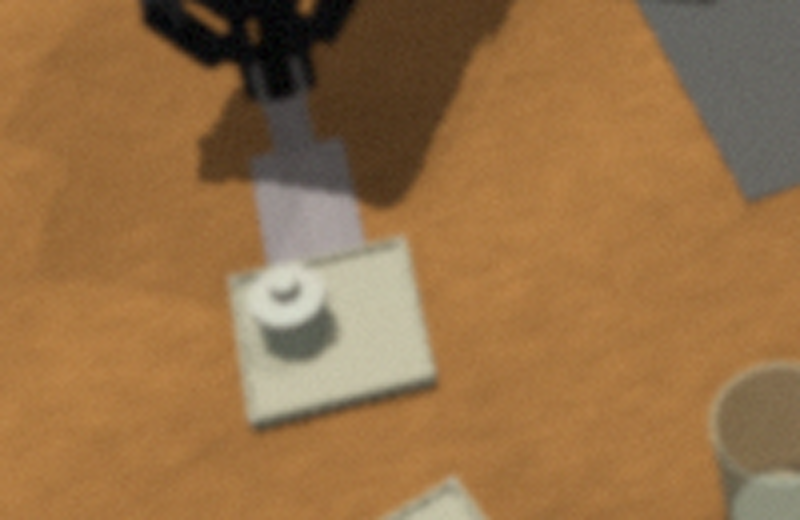

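```bash
python3 -m creep '[[-0.01,0,0,0,0,0,-1],[-0.025,0,0,0,0,0,-1],[-0.04,0,0,0,0,0,-1],[-0.055,0,0,0,0,0,-1],[-0.07,0,0,0,0,0,-1],[-0.085,0,0,0,0,0,-1],[-0.1,0,0,0,0,0,-1],[-0.105,0,0,0,0,0,-1]]';   python3 go.py 487.2 -293.5 28.4 168; python3 meas.py; python3 m2.py top_10.npz
```

```text
time_s: 8.53
position: [0.4287, -0.2809, 0.0284]
tcp_rot: [3.14, 0.002, 2.933]
contact_force: [0.3, 0.3, -1.3]
finger_gap: 0.0152
shift [-0.1994 -0.0007  0.0004] mm [-59.8  -0.2   0.1] turn [0.0004 0.0007 0.0004] deg [0.07 0.12 0.07]
t 8.53 pos [ 428.7 -280.9   28.4] rot [1.7993e+02 1.2000e-01 1.6807e+02] F [ 0.3  0.3 -1.3] T [-0.   -0.04 -0.07] gap 15.2
10
plate 1375 c [ 561.2 -308.7] size [100.6 100.9] ang 78.32 z med [ 6.1  9.1 13.4]
px 433 480 173 218
blade 330 c [ 487.  -288.3] size [44.7 50.1] ang 79.33 z med [-0.6  2.1  4.8]
[[458.29998779296875, -305.6000061035156], [507.5, -314.8999938964844], [515.7999877929688, -271.0], [466.5, -261.70001220703125]]
jar 272 c [ 553.5 -324.9] size [38.7 40.5] ang 42.74 z med [40.3 44.  54.6]
pl f 562.5 663.7 l -235.3 -134.9
bl f 511.2 561.9 l -202.6 -158.0
```

Plate unmoved, no force; continue in.

```bash
python3 -m creep '[[-0.015,0,0,0,0,0,-1],[-0.035,0,0,0,0,0,-1],[-0.055,0,0,0,0,0,-1],[-0.075,0,0,0,0,0,-1],[-0.095,0,0,0,0,0,-1],[-0.115,0,0,0,0,0,-1],[-0.13,0,0,0,0,0,-1],[-0.14,0,0,0,0,0,-1]]';   python3 go.py 487.2 -293.5 28.4 168; python3 meas.py; python3 m2.py top_11.npz
```

```text
time_s: 9.25
position: [0.4704, -0.2897, 0.0284]
tcp_rot: [3.14, 0.002, 2.934]
contact_force: [0.7, 0.1, -1.7]
finger_gap: 0.0152
shift [-0.0576 -0.0009  0.0003] mm [-17.3  -0.3   0.1] turn [0.0004 0.0007 0.0005] deg [0.07 0.13 0.09]
t 9.25 pos [ 470.4 -289.7   28.4] rot [1.7993e+02 1.3000e-01 1.6809e+02] F [ 0.7  0.1 -1.7] T [ 0.03  0.06 -0.02] gap 15.2
11
plate 1159 c [ 562.3 -302.3] size [ 87.  100.9] ang 77.77 z med [ 6.   9.  13.6]
px 434 474 173 217Traceback (most recent call last):
  File "m2.py", line 12, in <module>
    r=rect(P,bl,'blade'); print(np.round(cv2.boxPoints(r),1).tolist())
  File "look.py", line 11, in rect
    r=cv2.minAreaRect((q*1000).astype(np.float32)); print(n,len(q),'c',np.round(r[0],1),'size',np.round(r[1],1),'ang',round(r[2],2),'z med',np.round(np.percentile(P[m][:,2],[5,50,95])*1000,1)); return r
                                                                                                                                                     ~~~~~~~~~~~~~^^^^^^^^^^^^^^^^^^^^^
    return _quantile_unchecked(
        a, q, axis, out, overwrite_input, method, keepdims, weights)
    return _ureduce(a,
                    func=_quantile_ureduce_func,
    ...<5 lines>...
                    overwrite_input=overwrite_input,
                    method=method)
    r = func(a, **kwargs)
    result = _quantile(arr,
                       quantiles=q,
    ...<2 lines>...
                       out=out,
                       weights=wgt)
    slices_having_nans = np.isnan(arr[-1, ...])
                                  ~~~^^^^^^^^^
IndexError: index -1 is out of bounds for axis 0 with size 0
```

```bash
python3 -m creep '[[-0.015,0,0,0,0,0,-1],[-0.035,0,0,0,0,0,-1],[-0.05,0,0,0,0,0,-1],[-0.056,0,0,0,0,0,-1],[-0.056,0,-0.003,0,0,0,-1],[-0.056,0,-0.006,0,0,0,-1],[-0.056,0,-0.009,0,0,0,-1],[-0.056,0,-0.012,0,0,0,-1]]';   python3 -m creep '[[0,0,-0.004,0,0,0,-1],[0,0,-0.01,0,0,0,-1],[0,0,-0.02,0,0,0,-1],[0,0,-0.03,0,0,0,-1],[0,0,-0.035,0,0,0,-1],[0,0,-0.035,0,0,0,-1]]'; python3 go.py 487.2 -293.5 43 168
python3 - <<'E'
from look import *
f=grab_frame('scene'); save(f,'s3.png')
cv2.imwrite('pics/s3z.png',cv2.resize(f['pixels'][200:330,130:330,::-1],None,fx=4,fy=4,interpolation=cv2.INTER_CUBIC))
E
```

```text
time_s: 9.97
position: [0.4867, -0.2931, 0.0321]
tcp_rot: [3.14, 0.002, 2.934]
contact_force: [0.7, 0.7, -3.3]
finger_gap: 0.0153
time_s: 10.47
position: [0.4869, -0.2933, 0.0431]
tcp_rot: [3.141, 0.003, 2.934]
contact_force: [0.7, -0.5, -3.5]
finger_gap: 0.0151
shift [-0.0012 -0.0005  0.0004] mm [-0.4 -0.2  0.1] turn [0.0003 0.0009 0.0005] deg [0.06 0.16 0.08]
t 10.47 pos [ 486.9 -293.3   43.1] rot [1.7994e+02 1.6000e-01 1.6808e+02] F [ 0.7 -0.5 -3.5] T [0.03 0.17 0.05] gap 15.1
```

View pics/s3z.png

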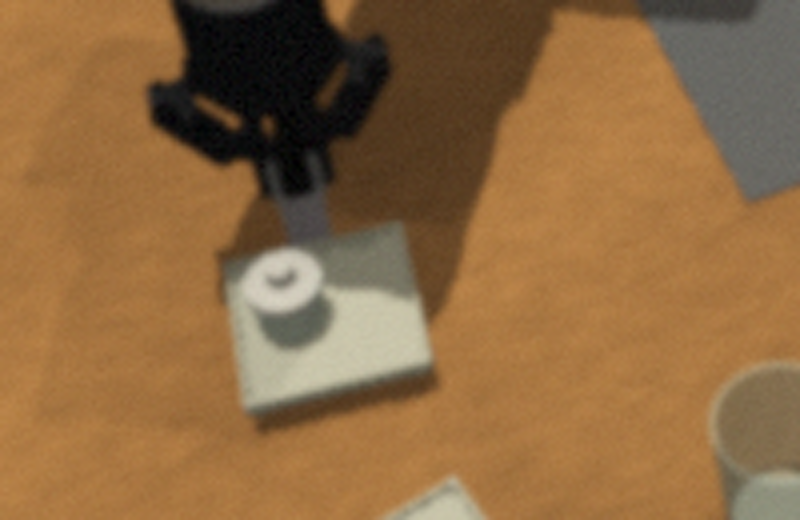

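```bash
python3 -m creep '[[0,0,-0.01,0,0,0,-1],[0,0,-0.03,0,0,0,-1],[0,0,-0.06,0,0,0,-1],[0,0,-0.1,0,0,0,-1],[0,0,-0.14,0,0,0,-1],[0,0,-0.18,0,0,0,-1],[0,0,-0.22,0,0,0,-1],[0,0,-0.26,0,0,0,-1]]'; python3 -m creep '[[0,0,-0.04,0,0,0,-1],[0,0,-0.08,0,0,0,-1],[0,0,-0.11,0,0,0,-1],[0,0,-0.13,0,0,0,-1],[0,0,-0.14,0,0,0,-1],[0,0,-0.14,0,0,0,-1]]'; python3 go.py 500 236 160 169.4
python3 - <<'E'
from look import *
f=grab_frame('scene'); save(f,'s4.png');P=cloud(f);x,y,z=[P[...,i]*1000 for i in range(3)];c=f['pixels'].astype(int)
pl=(x>500)&(x<640)&(y>-385)&(y<-240)&(z>120)&(z<148)&(c.min(-1)>90); r=rect(P,pl,'pl')
q=P[pl]*1000; k=np.abs(q[:,2]-np.median(q[:,2]))<6; q=q[k]; A=np.c_[q[:,:2]-q[:,:2].mean(0),np.ones(len(q))]; print(np.linalg.lstsq(A,q[:,2],rcond=None)[0])
E
```

```text
time_s: 11.18
position: [0.4866, -0.2933, 0.1225]
tcp_rot: [3.141, 0.003, 2.934]
contact_force: [0.3, -0.3, -2.7]
finger_gap: 0.015
time_s: 11.68
position: [0.4866, -0.2934, 0.165]
tcp_rot: [3.141, 0.004, 2.934]
contact_force: [0.1, 0.6, -2.9]
finger_gap: 0.0152
shift [0.3207 1.7358 0.0164] mm [ 96.2 520.7   4.9] turn [ 0.0002  0.0011 -0.0073] deg [ 0.03  0.21 -1.31]
t 11.68 pos [ 486.6 -293.4  165. ] rot [179.97   0.21 168.09] F [ 0.1  0.6 -2.9] T [ 0.05  0.19 -0.01] gap 15.2
pl 1318 c [ 561.1 -309.9] size [ 99.7 105.2] ang 77.83 z med [141.3 143.7 146.9]
[ 9.52348027e-03 -2.11984152e-03  1.43822630e+02]
```

View pics/s4.png

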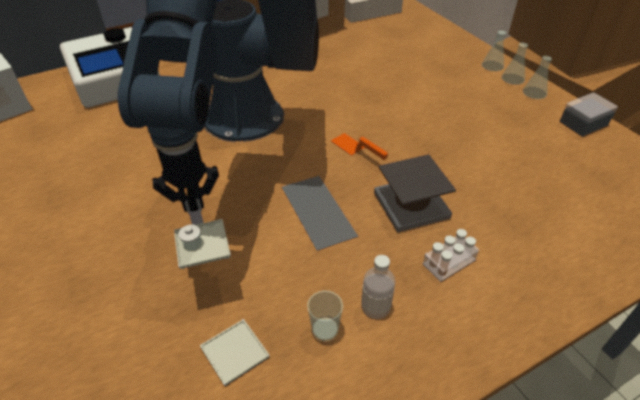

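```bash
python3 go.py 504.4 236.2 165 169.4; python3 -m creep '[[0.001,0.01,0,0,0,0,-1],[0.004,0.03,0,0,0,0,-1],[0.009,0.06,0,0,0,0,-1],[0.016,0.1,0,0,0,0,-1],[0.024,0.145,0,0,0,-0.001,-1],[0.032,0.19,0,0,0,-0.001,-1],[0.04,0.235,0,0,0,-0.001,-1],[0.048,0.28,0,0,0,-0.001,-1]]';python3 go.py 504.4 236.2 165 169.4
```

```text
shift [ 3.0570e-01  1.7392e+00 -1.3000e-03] mm [ 9.170e+01  5.218e+02 -4.000e-01] turn [ 0.0003  0.0009 -0.0073] deg [ 0.05  0.16 -1.31]
t 11.73 pos [ 486.4 -293.3  164.4] rot [1.7995e+02 1.6000e-01 1.6809e+02] F [ 0.3  0.3 -3.4] T [0.06 0.18 0.03] gap 15.0
time_s: 12.4
position: [0.4897, -0.2063, 0.1644]
tcp_rot: [3.141, 0.003, 2.937]
contact_force: [0.6, 0.7, -3.2]
finger_gap: 0.0149
shift [ 2.5120e-01  1.4543e+00 -1.0000e-03] mm [ 7.540e+01  4.363e+02 -3.000e-01] turn [ 0.0003  0.0009 -0.0061] deg [ 0.06  0.16 -1.1 ]
t 12.4 pos [ 489.7 -206.3  164.4] rot [1.7994e+02 1.6000e-01 1.6830e+02] F [ 0.6  0.7 -3.2] T [ 0.04  0.2  -0.02] gap 14.9
```

```bash
python3 -m creep '[[0.008,0.045,0,0,0,0,-1],[0.016,0.09,0,0,0,0,-1],[0.023,0.135,0,0,0,0,-1],[0.031,0.18,0,0,0,0,-1],[0.039,0.225,0,0,0,-0.001,-1],[0.047,0.27,0,0,0,-0.001,-1],[0.054,0.315,0,0,0,-0.001,-1],[0.062,0.36,0,0,0,-0.001,-1]]';python3 -m creep '[[0.008,0.045,0,0,0,0,-1],[0.016,0.09,0,0,0,0,-1],[0.023,0.135,0,0,0,0,-1],[0.031,0.18,0,0,0,0,-1],[0.039,0.225,0,0,0,-0.001,-1],[0.047,0.27,0,0,0,-0.001,-1],[0.054,0.315,0,0,0,-0.001,-1],[0.062,0.36,0,0,0,-0.001,-1]]';python3 go.py 504.4 236.2 165 169.4
python3 - <<'E'
from look import *
f=grab_frame('scene'); save(f,'s5.png')
E
```

```text
time_s: 13.07
position: [0.4934, -0.0954, 0.1646]
tcp_rot: [3.141, 0.003, 2.94]
contact_force: [-0.6, 0.4, -2.9]
finger_gap: 0.015
time_s: 13.73
position: [0.4966, 0.0154, 0.1647]
tcp_rot: [3.141, 0.003, 2.944]
contact_force: [-1.0, -0.3, -2.2]
finger_gap: 0.0149
shift [ 1.193e-01  7.267e-01 -7.000e-04] mm [ 3.58e+01  2.18e+02 -2.00e-01] turn [ 0.0003  0.001  -0.0041] deg [ 0.06  0.19 -0.74]
t 13.73 pos [496.6  15.4 164.7] rot [179.94   0.18 168.66] F [-1.  -0.3 -2.2] T [ 0.1   0.23 -0.02] gap 14.9
```

View pics/s5.png

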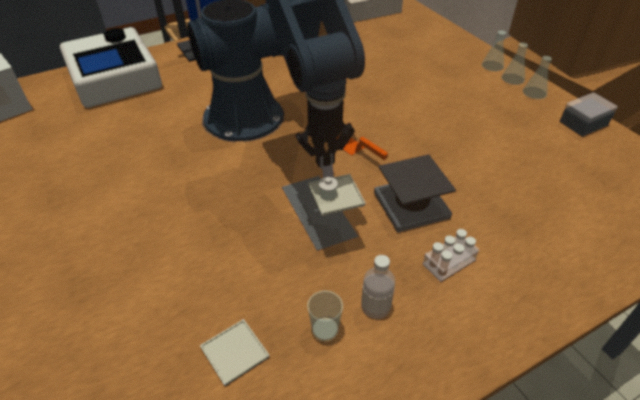

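```bash
python3 -m creep '[[0.008,0.045,0,0,0,-0.001,-1],[0.016,0.09,0,0,0,-0.001,-1],[0.023,0.135,0,0,0,-0.001,-1],[0.031,0.18,0,0,0,-0.002,-1],[0.039,0.225,0,0,0,-0.002,-1],[0.047,0.27,0,0,0,-0.002,-1],[0.054,0.315,0,0,0,-0.002,-1],[0.061,0.36,0,0,0,-0.002,-1]]';python3 go.py 504.4 236.2 165 169.4
```

```text
time_s: 14.45
position: [0.4996, 0.1276, 0.1648]
tcp_rot: [3.14, 0.003, 2.95]
contact_force: [0.6, 0.3, -2.6]
finger_gap: 0.0149
shift [ 5.290e-02  3.584e-01 -1.000e-04] mm [ 15.9 107.5  -0. ] turn [ 0.0006  0.001  -0.0019] deg [ 0.1   0.18 -0.35]
t 14.45 pos [499.6 127.6 164.8] rot [179.9    0.18 169.05] F [ 0.6  0.3 -2.6] T [0.08 0.16 0.08] gap 14.9
```

```bash
python3 -m creep '[[0.007,0.045,0,0,0,0,-1],[0.014,0.09,0,0,0,-0.001,-1],[0.022,0.145,0,0,0,-0.001,-1],[0.031,0.2,0,0,0,-0.001,-1],[0.039,0.25,0,0,0,-0.0015,-1],[0.045,0.29,0,0,0,-0.002,-1],[0.049,0.32,0,0,0,-0.002,-1],[0.051,0.34,0,0,0,-0.002,-1]]';python3 -m creep '[[0.001,0.01,0,0,0,0,-1],[0.002,0.015,0,0,0,0,-1],[0.002,0.017,0,0,0,0,-1]]'; python3 go.py 504.4 236.2 165 169.4
cat > m3.py <<'E'
from look import *
def obs(cam,zlo,zhi,plo=94,phi=108):
    f=grab_frame(cam); k=f['shot']; save(f,'%s_%d.png'%(cam,k)); P=cloud(f); c=f['pixels'].astype(int)
    np.savez('o_%d.npz'%k,P=P,c=c)
    x,y,z=[P[...,i]*1000 for i in range(3)]
    b=(x>460)&(x<700)&(y>100)&(y<340)
    o=lambda m:cv2.morphologyEx(m.astype(np.uint8),cv2.MORPH_OPEN,np.ones((2,2)))>0
    pl=o(b&(z>zlo)&(z<zhi)&(c.mean(-1)>95)&(c.max(-1)-c.min(-1)<70))
    pf=o(b&(z>plo)&(z<phi)&(c.mean(-1)<95))
    print(cam,k); 
    if pl.sum()>50: rect(P,pl,'plate')
    if pf.sum()>50: rect(P,pf,'platform')
if __name__=='__main__':
    import sys
    for cam in ['top','scene']: obs(cam,float(sys.argv[1]),float(sys.argv[2]))
E
python3 m3.py 133 155
```

```text
time_s: 15.12
position: [0.5037, 0.2316, 0.1649]
tcp_rot: [3.14, 0.003, 2.957]
contact_force: [-0.0, -0.0, -2.5]
finger_gap: 0.0147
time_s: 15.37
position: [0.5041, 0.2366, 0.1649]
tcp_rot: [3.14, 0.003, 2.957]
contact_force: [-0.3, -0.3, -2.5]
finger_gap: 0.0153
shift [-0.0013 -0.0011 -0.0005] mm [-0.4 -0.3 -0.1] turn [0.0005 0.0009 0.0002] deg [0.09 0.17 0.03]
t 15.37 pos [504.1 236.6 164.9] rot [1.7991e+02 1.7000e-01 1.6943e+02] F [-0.3 -0.3 -2.5] T [ 0.03  0.17 -0.  ] gap 15.3
top 15
plate 1448 c [488.4 144.5] size [367.4 104.4] ang 31.35 z med [140.3 143.5 148.1]
platform 1043 c [489.4 141.1] size [356.3 126.9] ang 26.68 z med [ 25.1 100.5 103.2]
scene 16
plate 799 c [555.8 295.8] size [124.1 294.8] ang 22.73 z med [140.5 143.3 147.6]
platform 1478 c [828.1 -68.2] size [ 195.  1050.7] ang 40.08 z med [ 94.2 100.  102.8]
```

```bash
cat > m4.py <<'E'
import sys
from look import *
def an(k,zlo,zhi,plo=94,phi=108):
    d=np.load('o_%d.npz'%k);P=d['P'];c=d['c']
    x,y,z=[P[...,i]*1000 for i in range(3)]
    b=(x>460)&(x<700)&(y>100)&(y<340)
    o=lambda m:(cv2.erode(m.astype(np.uint8),np.ones((2,2)))>0)
    def clean(m):
        m2=cv2.morphologyEx(m.astype(np.uint8),cv2.MORPH_OPEN,np.ones((3,3)))>0
        n,l,s,_=cv2.connectedComponentsWithStats((m2&m).astype(np.uint8),connectivity=8)
        return l==1+np.argmax(s[1:,4])
    pl=clean(b&(z>zlo)&(z<zhi)&(c.mean(-1)>75)&(c.max(-1)-c.min(-1)<70)); rp=rect(P,pl,'plate')
    pf=b&(z>plo)&(z<phi)&(c.mean(-1)<95); rf=rect(P,pf,'platform')
    im=c.astype(np.uint8).copy(); im[pl]=(255,0,0); im[pf]=(0,0,255)
    v,u=np.where(pl|pf)
    cv2.imwrite('pics/m4_%d.png'%k,cv2.resize(np.hstack([im,c.astype(np.uint8)])[max(v.min()-30,0):v.max()+30,:,::-1][:, list(range(u.min()-40,u.max()+40))+list(range(640+u.min()-40,640+u.max()+40))],None,fx=2,fy=2))
an(int(sys.argv[1]),float(sys.argv[2]),float(sys.argv[3]))
E
python3 m4.py 15 133 155;python3 m4.py 16 133 155
```

```text
plate 1471 c [578.6 220.1] size [ 99.1 100.4] ang 78.85 z med [141.  143.6 147.9]
platform 1089 c [578.3 220.9] size [138.2 139.6] ang 79.31 z med [ 97.9 100.7 103.2]
plate 1005 c [580.6 220.7] size [102.8 104.1] ang 78.62 z med [140.9 143.6 148.7]
platform 1482 c [580.9 219.9] size [141.5 147.1] ang 80.1 z med [ 96.9 100.1 102.7]
```

View pics/m4_15.png

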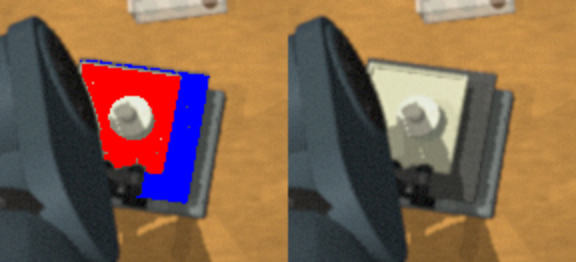

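View pics/m4_16.png

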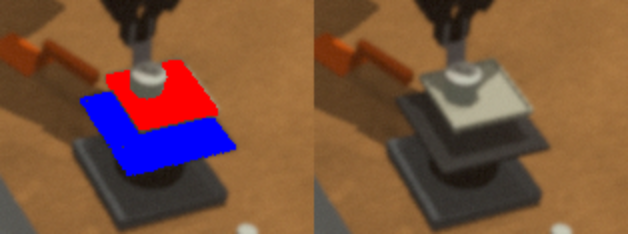

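```bash
python3 -m creep '[[0,0.001,0.005,0,0,-0.001,-1],[0,0.001,0.02,0,0,-0.002,-1],[0,0.001,0.04,0,0,-0.002,-1],[0,0.001,0.06,0,0,-0.002,-1],[0,0.001,0.08,0,0,-0.002,-1],[0,0.001,0.092,0,0,-0.002,-1],[0,0.001,0.1,0,0,-0.002,-1],[0,0.001,0.1,0,0,-0.002,-1]]'; python3 go.py 504.2 237.1 131 169.8; python3 m3.py 106 125 >/dev/null; python3 m4.py 17 106 125; python3 m4.py 18 106 125
```

```text
time_s: 16.13
position: [0.5041, 0.2366, 0.1342]
tcp_rot: [3.14, 0.002, 2.963]
contact_force: [-0.2, 0.5, -3.0]
finger_gap: 0.0151
shift [-0.0002  0.0016  0.0108] mm [-0.   0.5  3.2] turn [ 0.0004  0.0007 -0.0001] deg [ 0.07  0.12 -0.02]
t 16.13 pos [504.1 236.6 134.2] rot [1.7993e+02 1.2000e-01 1.6978e+02] F [-0.2  0.5 -3. ] T [ 0.03  0.14 -0.05] gap 15.1
plate 1306 c [578.8 220.8] size [100.2 100.2] ang 78.8 z med [110.2 112.9 117.5]
platform 1030 c [578.2 221.5] size [139.9 139.3] ang 79.28 z med [ 98.  100.6 103. ]
plate 966 c [580.7 220.9] size [102.  104.4] ang 79.68 z med [110.4 113.3 118.4]
platform 1041 c [581.4 219.9] size [144.  144.3] ang 79.2 z med [ 96.2 100.1 102.9]
```

```bash
python3 -m creep '[[0,0.001,0.003,0,0,0,-1],[0,0.001,0.006,0,0,-0.0005,-1],[0,0.001,0.006,0,0,-0.0005,-1]]'; python3 -m creep '[[0,0,0.0015,0,0,0,-1],[0,0,0.003,0,0,0,-1],[0,0,0.003,0,0,0,-1]]';python3 -m creep '[[0,0,0.0015,0,0,0,-1],[0,0,0.002,0,0,0,-1],[0,0,0.002,0,0,0,-1]]'; python3 go.py 504.2 237.1 131 169.8
```

```text
time_s: 16.48
position: [0.5044, 0.2371, 0.1331]
tcp_rot: [3.14, 0.003, 2.965]
contact_force: [0.2, -0.0, -2.6]
finger_gap: 0.0152
time_s: 16.73
position: [0.5044, 0.2371, 0.1322]
tcp_rot: [3.14, 0.003, 2.965]
contact_force: [0.4, -0.6, -3.8]
finger_gap: 0.015
time_s: 16.98
position: [0.5044, 0.2371, 0.1315]
tcp_rot: [3.14, 0.003, 2.965]
contact_force: [0.2, 0.7, -3.8]
finger_gap: 0.0153
shift [ 0.0006 -0.      0.0018] mm [ 0.2 -0.   0.5] turn [0.0005 0.001  0.0004] deg [0.1  0.17 0.08]
t 16.98 pos [504.4 237.1 131.5] rot [1.7990e+02 1.7000e-01 1.6988e+02] F [ 0.2  0.7 -3.8] T [0.04 0.15 0.05] gap 15.3
```

```bash
for i in 1 2; do :; done; python3 -m creep '[[0,0,0.0015,0,0,0,-1],[0,0,0.002,0,0,0,-1],[0,0,0.002,0,0,0,-1]]'; python3 -m creep '[[0,0,0.0015,0,0,0,-1],[0,0,0.002,0,0,0,-1],[0,0,0.002,0,0,0,-1]]'; python3 go.py 504.2 237.1 131 169.8
```

```text
time_s: 17.23
position: [0.5045, 0.2371, 0.131]
tcp_rot: [3.14, 0.003, 2.965]
contact_force: [0.4, -0.2, -1.8]
finger_gap: 0.0151
time_s: 17.48
position: [0.5046, 0.2371, 0.1305]
tcp_rot: [3.14, 0.003, 2.965]
contact_force: [-0.2, -0.7, -1.5]
finger_gap: 0.0149
shift [ 0.0012 -0.0003 -0.0017] mm [ 0.4 -0.1 -0.5] turn [0.0006 0.0011 0.0005] deg [0.11 0.2  0.08]
t 17.48 pos [504.6 237.1 130.5] rot [179.89   0.2  169.88] F [-0.2 -0.7 -1.5] T [ 0.01  0.01 -0.06] gap 14.9
```

```bash
python3 -m creep '[[0,0,0.0013,0,0,0,-1],[0,0,0.0013,0,0,0,-1],[0.005,0,0.0013,0,0,0,-1],[0.015,0,0.0013,0,0,0,-1],[0.03,0,0.0013,0,0,0,-1],[0.045,0,0.0013,0,0,0,-1],[0.06,0,0.0013,0,0,0,-1],[0.065,0,0.0013,0,0,0,-1]]'; python3 go.py 401 255.5 130.2 169.88;  python3 m3.py 104 122 >/dev/null; python3 m4.py 19 104 122; python3 m4.py 20 104 122
```

```text
time_s: 18.15
position: [0.4845, 0.2407, 0.1301]
tcp_rot: [3.14, 0.003, 2.965]
contact_force: [-0.9, 0.2, -0.8]
finger_gap: 0.0149
shift [ 2.828e-01 -2.000e-04 -1.400e-03] mm [84.8 -0.1 -0.4] turn [0.0006 0.001  0.0001] deg [0.1  0.18 0.02]
t 18.15 pos [484.5 240.7 130.1] rot [179.9    0.18 169.9 ] F [-0.9  0.2 -0.8] T [-0.03  0.05 -0.  ] gap 14.9
plate 1603 c [578.7 222.1] size [100.9 102.5] ang 79.29 z med [107.4 110.1 114.7]
platform 1160 c [577.9 222. ] size [140.8 140.1] ang 79.58 z med [ 97.9 100.7 103.4]
plate 961 c [581.1 221.5] size [104.  104.7] ang 78.96 z med [107.  110.1 115.2]
platform 1115 c [578.5 221.7] size [142.8 150. ] ang 79.21 z med [ 96.2 100.4 105.2]
```

Plate stays put and is centred within about 1 mm; withdraw fully.

```bash
python3 -m creep '[[0.015,0,0,0,0,0,-1],[0.04,0,0,0,0,0,-1],[0.07,0,0,0,0,0,-1],[0.1,0,0,0,0,0,-1],[0.13,0,0,0,0,0,-1],[0.16,0,0,0,0,0,-1],[0.19,0,0,0,0,0,-1],[0.22,0,0,0,0,0,-1]]'; python3 -m creep '[[0.03,0,0,0,0,0,-1],[0.06,0,0,0,0,0,-1],[0.09,0,0,0,0,0,-1],[0.11,0,-0.02,0,0,0,-1],[0.12,0,-0.05,0,0,0,-1],[0.12,0,-0.08,0,0,0,-1],[0.12,0,-0.1,0,0,0,-1],[0.12,0,-0.1,0,0,0,-1]]'; python3 go.py 400 100 160 174.3;  python3 m3.py 104 122 >/dev/null; python3 m4.py 21 104 122; python3 m4.py 22 104 122
```

```text
time_s: 18.92
position: [0.4191, 0.2524, 0.13]
tcp_rot: [3.14, 0.004, 2.966]
contact_force: [-0.5, -0.1, -1.9]
finger_gap: 0.0151
time_s: 19.58
position: [0.3846, 0.2591, 0.1617]
tcp_rot: [3.138, 0.006, 2.965]
contact_force: [0.2, -0.1, -1.8]
finger_gap: 0.0149
shift [-0.1434 -0.5132  0.0044] mm [ -43.  -154.     1.3] turn [ 0.0012  0.002  -0.0244] deg [ 0.21  0.37 -4.4 ]
t 19.58 pos [384.6 259.1 161.7] rot [179.77   0.36 169.9 ] F [ 0.2 -0.1 -1.8] T [ 0.03 -0.    0.01] gap 14.9
plate 1951 c [579.1 222.2] size [101.8 100.7] ang 79.63 z med [107.4 110.1 114.6]
platform 1859 c [578.4 221.7] size [140.7 139.8] ang 79.4 z med [ 98.  100.7 103.3]
plate 967 c [581.7 221.2] size [103.8 106.2] ang 79.15 z med [107.2 110.  115.2]
platform 1052 c [580.3 221.4] size [142.8 145.2] ang 79.37 z med [ 96.4 100.1 104.1]
```

View pics/m4_21.png

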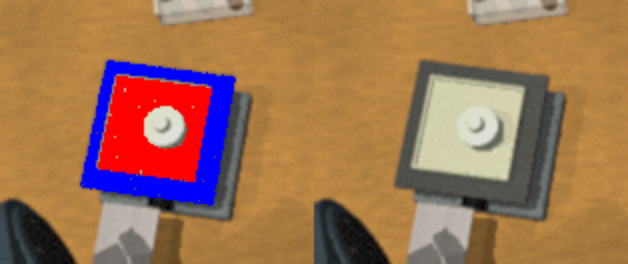

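View pics/scene_22.png

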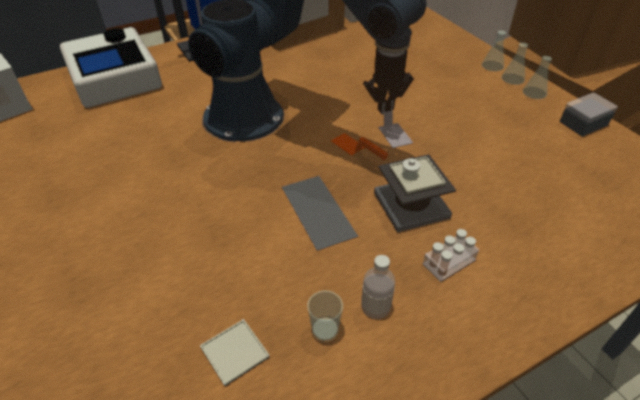

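```bash
python3 go.py 462.2 6.5 120 174.3; python3 -m creep '[[0,-0.03,0,0,0,0,-1],[0,-0.1,0,0,0,0,-1],[-0.02,-0.19,0,0,0.001,-0.004,-1],[-0.05,-0.3,0,0,0.001,-0.008,-1],[-0.09,-0.41,0,0,0.001,-0.012,-1],[-0.14,-0.52,0,0.001,0.001,-0.016,-1],[-0.19,-0.62,0.02,0.001,0.001,-0.02,-1],[-0.24,-0.7,0.04,0.001,0.001,-0.024,-1]]'; python3 go.py 462.2 6.5 80 174.3
```

```text
shift [-0.4037 -0.7822  0.1337] mm [-121.1 -234.7   40.1] turn [ 0.0008  0.0014 -0.0245] deg [ 0.14  0.26 -4.41]
t 19.68 pos [384.  258.7 160.2] rot [179.85   0.25 169.89] F [-0.7  0.7 -1.9] T [-0.02  0.04  0.03] gap 15.2
time_s: 20.35
position: [0.4177, 0.0368, 0.1477]
tcp_rot: [-3.141, 0.001, 3.04]
contact_force: [0.6, 1.1, -1.5]
finger_gap: 0.0151
shift [-0.1574 -0.0852  0.2261] mm [-47.2 -25.6  67.8] turn [-0.0003  0.0004 -0.0005] deg [-0.06  0.08 -0.1 ]
t 20.35 pos [417.7  36.8 147.7] rot [-1.7994e+02  8.0000e-02  1.7420e+02] F [ 0.6  1.1 -1.5] T [ 0.04  0.05 -0.02] gap 15.1
```

```bash
python3 -m creep '[[-0.03,-0.02,0.03,0,0,0,-1],[-0.07,-0.04,0.08,0,0,0,-1],[-0.11,-0.06,0.13,0,0,0,-1],[-0.14,-0.075,0.18,0,0,0,-1],[-0.157,-0.085,0.23,0,0,0,-1],[-0.157,-0.085,0.27,0,0,0,-1],[-0.157,-0.085,0.29,0,0,0,-1],[-0.157,-0.085,0.29,0,0,0,-1]]'; python3 go.py 462.2 6.5 45 174.3
cat > m5.py <<'E'
from look import *
f=grab_frame('top');P=cloud(f);c=f['pixels'].astype(int);save(f,'top_%d.png'%f['shot']);print(f['shot'])
x,y,z=[P[...,i]*1000 for i in range(3)];sat=c.max(-1)-c.min(-1); lum=c.mean(-1)
b=(x>330)&(x<620)&(y>-75)&(y<90)
bl=b&(x>450)&(sat<30)&(lum>140)&(z<45); bl=bl&(cv2.morphologyEx(bl.astype(np.uint8),cv2.MORPH_OPEN,np.ones((3,3)))>0)
r=rect(P,bl,'blade'); print(np.round(cv2.boxPoints(r)).tolist())
m=b&(sat<30)&(z<8)&(z>-5)&(lum>40); m=m&(cv2.morphologyEx(m.astype(np.uint8),cv2.MORPH_OPEN,np.ones((3,3)))>0); rect(P,m,'mat')
h=b&(lum<75)&(z>45)&(z<66)&(x<510); 
if h.sum()>30: rect(P,h,'handle')
E
python3 m5.py
```

```text
time_s: 21.02
position: [0.4609, 0.0062, 0.0596]
tcp_rot: [-3.14, -0.002, 3.04]
contact_force: [-0.4, 0.3, -1.4]
finger_gap: 0.0153
shift [-0.0042  0.0014  0.0486] mm [-1.3  0.4 14.6] turn [-0.0004 -0.0005 -0.0006] deg [-0.06 -0.09 -0.11]
t 21.02 pos [460.9   6.2  59.6] rot [-1.7994e+02 -9.0000e-02  1.7419e+02] F [-0.4  0.3 -1.4] T [0.02 0.03 0.05] gap 15.3
23Traceback (most recent call last):
  File "m5.py", line 6, in <module>
    r=rect(P,bl,'blade'); print(np.round(cv2.boxPoints(r)).tolist())
  File "look.py", line 11, in rect
    r=cv2.minAreaRect((q*1000).astype(np.float32)); print(n,len(q),'c',np.round(r[0],1),'size',np.round(r[1],1),'ang',round(r[2],2),'z med',np.round(np.percentile(P[m][:,2],[5,50,95])*1000,1)); return r
                                                                                                                                                     ~~~~~~~~~~~~~^^^^^^^^^^^^^^^^^^^^^
    return _quantile_unchecked(
        a, q, axis, out, overwrite_input, method, keepdims, weights)
    return _ureduce(a,
                    func=_quantile_ureduce_func,
    ...<5 lines>...
                    overwrite_input=overwrite_input,
                    method=method)
    r = func(a, **kwargs)
    result = _quantile(arr,
                       quantiles=q,
    ...<2 lines>...
                       out=out,
                       weights=wgt)
    slices_having_nans = np.isnan(arr[-1, ...])
                                  ~~~^^^^^^^^^
IndexError: index -1 is out of bounds for axis 0 with size 0
```

```bash
python3 -m creep '[[-0.004,0.001,0.02,0,-0.001,-0.0005,-1],[-0.004,0.001,0.05,-0.0005,-0.001,-0.0005,-1],[-0.004,0.001,0.075,-0.0005,-0.001,-0.0005,-1],[-0.004,0.001,0.086,-0.0005,-0.001,-0.0005,-1],[-0.004,0.001,0.09,-0.0005,-0.001,-0.0005,-1],[-0.004,0.001,0.09,-0.0005,-0.001,-0.0005,-1]]'; python3 go.py 462.2 6.5 30.9 174.3
python3 - <<'E'
from look import *
f=grab_frame('scene'); save(f,'s6.png')
cv2.imwrite('pics/s6z.png',cv2.resize(f['pixels'][150:270,240:400,::-1],None,fx=5,fy=5,interpolation=cv2.INTER_CUBIC))
E
```

```text
time_s: 21.57
position: [0.4625, 0.0065, 0.0331]
tcp_rot: [3.141, 0.002, 3.042]
contact_force: [-0.2, -0.3, -0.3]
finger_gap: 0.0152
shift [ 0.001  -0.0001  0.0075] mm [ 0.3 -0.   2.2] turn [ 0.0002  0.0007 -0.0001] deg [ 0.03  0.13 -0.01]
t 21.57 pos [462.5   6.5  33.1] rot [1.7997e+02 1.3000e-01 1.7429e+02] F [-0.2 -0.3 -0.3] T [ 0.01  0.08 -0.09] gap 15.2
```

View pics/s6z.png

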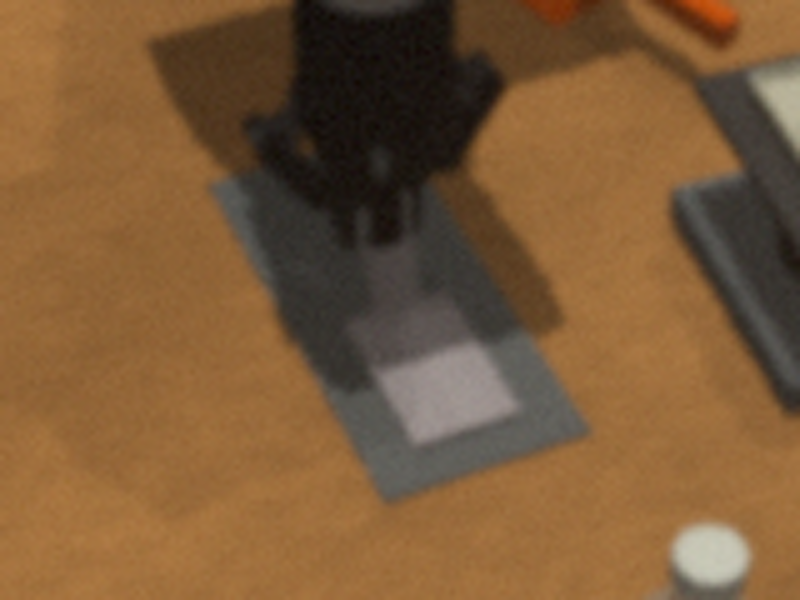

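Centred and parallel to the mat. Lower to contact.

```bash
python3 -m creep '[[0.001,0,0.002,0,0,0,-1],[0.001,0,0.005,0,0,0,-1],[0.001,0,0.0065,0,0,0,-1],[0.001,0,0.0065,0,0,0,-1]]';python3 -m creep '[[0,0,0.001,0,0,0,-1],[0,0,0.001,0,0,0,-1]]'; python3 go.py 462.2 6.5 30.9 174.3
```

```text
time_s: 21.95
position: [0.4624, 0.0065, 0.0315]
tcp_rot: [3.141, 0.003, 3.042]
contact_force: [0.8, 0.7, -1.8]
finger_gap: 0.0155
time_s: 22.12
position: [0.4624, 0.0065, 0.0312]
tcp_rot: [3.141, 0.003, 3.042]
contact_force: [-0.6, 0.2, -1.1]
finger_gap: 0.0148
shift [ 0.0008 -0.0002  0.0011] mm [ 0.2 -0.1  0.3] turn [ 0.0002  0.001  -0.    ] deg [ 0.03  0.17 -0.01]
t 22.12 pos [462.4   6.5  31.2] rot [1.7997e+02 1.7000e-01 1.7429e+02] F [-0.6  0.2 -1.1] T [-0.03  0.   -0.01] gap 14.8
```

```bash
python3 -m creep '[[0,0,0.0015,0,0,0,-1],[0,0,0.0015,0,0,0,-1]]';python3 -m creep '[[0,0,0.0005,0,0,0,-0.8],[0,0,0.0005,0,0,0,-0.6],[0,0,0.0005,0,0,0,-0.4],[0,0,0.0005,0,0,0,0],[0,0,0.0005,0,0,0,0.5],[0,0,0.0005,0,0,0,1],[0,0,0,0,0,0,1],[0,0,0,0,0,0,1]]'; python3 -m creep '[[0,0,0,0,0,0,1],[0,0,-0.02,0,0,0,1],[0,0,-0.08,0,0,0,1],[0,0,-0.18,0,0,0,1],[0,0,-0.28,0,0,0,1],[0,0,-0.38,0,0,0,1],[0,0,-0.45,0,0,0,1],[0,0,-0.5,0,0,0,1]]'; python3 go.py 250 250 200 174.3
```

```text
time_s: 22.28
position: [0.4625, 0.0066, 0.0309]
tcp_rot: [3.141, 0.003, 3.042]
contact_force: [-1.0, 0.4, 1.9]
finger_gap: 0.0147
time_s: 22.95
position: [0.4625, 0.0066, 0.0309]
tcp_rot: [3.141, 0.003, 3.042]
contact_force: [0.1, -0.6, 0.7]
finger_gap: 0.0838
time_s: 23.62
position: [0.4625, 0.0065, 0.1837]
tcp_rot: [3.141, 0.006, 3.042]
contact_force: [0.1, 0.6, -0.7]
finger_gap: 0.0851
shift [ 0.7852  0.7372 -0.0588] mm [235.6 221.2 -17.6] turn [ 0.0002  0.0019 -0.    ] deg [ 0.03  0.35 -0.01]
t 23.62 pos [462.5   6.5 183.7] rot [179.97   0.35 174.29] F [ 0.1  0.6 -0.7] T [ 0.   -0.02  0.  ] gap 85.1
```

```bash
python3 -m creep '[[0.05,-0.08,-0.02,0,0,0,1],[0.1,-0.18,-0.05,0,0,0,1],[0.15,-0.28,-0.1,0,0,0,1],[0.2,-0.4,-0.15,0,0,0,1],[0.25,-0.5,-0.2,0,0,0,1],[0.3,-0.6,-0.2,0,0,0,1],[0.35,-0.7,-0.2,0,0,0,1],[0.35,-0.75,-0.2,0,0,0,1]]'; python3 -m creep '[[0,0,0,0,0,0,1],[0,0,0,0,0,0,1]]'; python3 m5.py; python3 m3.py 104 122 >/dev/null; ls -t pics | head -4; python3 m4.py 26 104 122 || true
```

```text
time_s: 24.28
position: [0.333, -0.2088, 0.2436]
tcp_rot: [-3.141, 0.006, 3.04]
contact_force: [-0.1, 0.3, 0.2]
finger_gap: 0.0856
time_s: 24.45
position: [0.3326, -0.209, 0.244]
tcp_rot: [-3.141, 0.007, 3.038]
contact_force: [-0.6, -0.1, 0.3]
finger_gap: 0.0852
25
blade 953 c [527.5  -0.7] size [58.2 96.5] ang 84.43 z med [1.4 4.4 7. ]
[[477.0, -25.0], [573.0, -34.0], [578.0, 24.0], [482.0, 33.0]]
mat 4471 c [476.2   5.2] size [108.3 238.4] ang 84.4 z med [0.2 2.9 5.9]
handle 338 c [429.    8.7] size [15.7 98. ] ang 84.61 z med [55.6 58.3 60.7]
scene_27.png
top_26.png
top_25.png
s6z.png
plate 1952 c [579.  221.9] size [101.5 100.6] ang 79.56 z med [107.4 110.1 114.7]
platform 1864 c [578.9 221.8] size [140.2 140.6] ang 79.42 z med [ 97.8 100.6 103.1]
```

View pics/top_26.png

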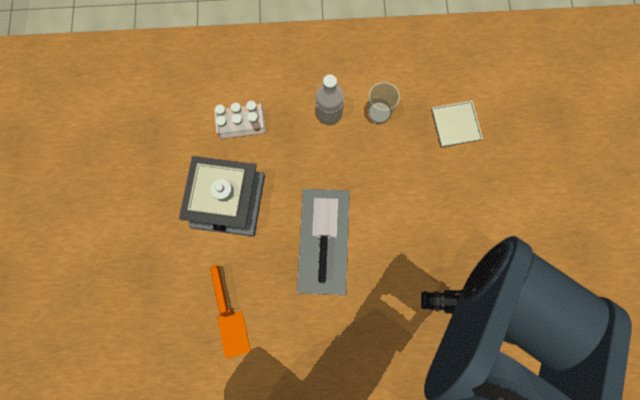

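View pics/scene_27.png

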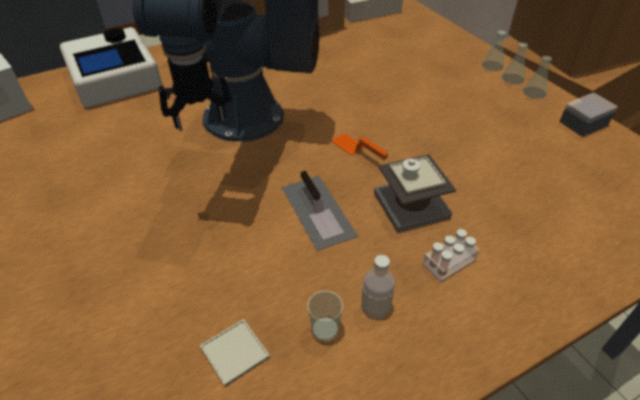

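Both views agree: the plate and jar are upright in the middle of the platform (top view about 216,190), the lifter lies along the middle of the mat (323,240), and the bystanders have not moved.

```bash
python3 -c "
from bench import *
print(close_job())"
```

```text
the job is handed in; nothing more can be done
None
```

The job is done and handed in at about 24.6 s. I slid the lifter under the plate nearest the robot and carried it, with the jar standing on it, to the lifting stage. I set it down by force contact, drew the blade out, laid the lifter back on its mat and let go.

Last checks from the top camera:
- **Plate:** its centre is at (579.0, 221.9) mm and the platform's at (578.9, 221.8) mm. The two differ in heading by about 0.15°, and the jar is upright on the plate.
- **Lifter:** its handle is parallel to the mat within about 0.2°, about 1 mm off the mat's centre line, and the lifter is centred lengthwise within about 1 mm. The blade outline I measured came out a little too large (96 × 58 instead of 90 × 56 mm), so I relied on the handle.
- **Bystanders:** the beaker, bottle and vial rack look unmoved in the before and after pictures.
- **Scene camera:** it agreed within 1–3 mm while the plate was being set down. I did not re-measure the final position with it, only looked at the picture.
- **Contact:** the end-of-move force readings never exceeded about 4 N, and the gripper was kept well clear of the plate and the jar.

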